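# Clamp the red-capped cigar tube in the banding jig

### The arm

A 6-joint arm with a two-finger parallel gripper is mounted at the origin on the work surface. World frame = base frame: x ahead of the robot, y to its left, z up, the work surface at z = 0. Lengths are in mm, angles in degrees, forces in N, time in s.
With the tool pointing down it reaches from about 300 to 850 mm from the base axis. Payload 4.2 kg.
Tool frame: the origin (TCP) lies at the very end of the fingers, on their centre line; the grasp point (between the pads) lies 19 mm behind it; z points along the fingers, y is the line along which they close (so a half turn about z gives the same grasp; the last joint's range is limited). The gripper opens to 91 mm and grips with 3 to 60 N. Pads are 32 mm wide; open, the fingers measure 118 mm over their backs; the gripper's body (76 mm by 178 mm) begins 60 mm behind the grasp point.
Start: joints at [71.792, 18.312, 89.639, -0, 72.044, -1.146], TCP at [168.717, 549.707, 213.976] pointing down, gripper open.
Joint ranges: [-177.97, 177.97], [-48.28, 115.42], [12.27, 149.76], [-77.06, 257.06], [2.81, 150.46], [-146.56, 146.56]. Speed limits (degrees/s): [147.25, 147.25, 180, 180, 180, 180].

### API

Orientations are given as [roll, pitch, yaw] about the fixed x, y, z axes, in that order (R = Rz(yaw) Ry(pitch) Rx(roll)).
In Python, from workcell import env, eyes gives the robot as it stands.
- The arm moves only by the tool send_rows, never from a script. Its argument "targets" is text: rows parted by semicolons, each of 7 numbers parted by spaces: the shift along the tool's x, y, z in m, then the turn, a rotation vector about the tool's x, y, z in degrees, then the opening in per cent of the stroke, from 0 (shut) to 100 (fully open). A call has 1 to 12 rows; each row is the pose to reach, as a shift and turn from the pose commanded when the call began, along the tool's axes at that moment; what a row does not reach only later rows make up. A row lasts 1/12 s, in which the tool goes at most 41.7 mm and 7.16 degrees, less where a joint would pass 70% of its speed; a pose out of reach is approached as far as the arm can. A call with a gripper value outside its range is refused whole. The fingers move at their own pace and stop on an object; "grip_force" is the grip in N (left out, the last holds). Time passes only in rows, so rows that repeat a pose let the fingers close. It gives the time, the measured TCP pose, the force, the opening and the grip force at its end, in the units of the state.
- env.state(): the state, without advancing time (a new reading comes with each control period).
- eyes.grab_frame(name): name is "side" or "top" or "wrist"; returns a dict with "image" (480x640x3 uint8, blue, green, red), "fovy" (degrees; the focal length in pixels is half the picture's height over the tangent of half this angle, whatever the lens; pixels are square), "cx", "cy" (the principal point, pixels), "D" ([k1, k2, p1, p2, k3] as OpenCV has them; the pictures are not rectified), "eye" and "attitude" of the camera in the world. Camera axes: x right, y up, looking along -z (the intrinsics and any distortion apply to the point x, -y, -z); pixel columns grow to the right and rows downward; lengths in mm; the calibration is good to about 2 mm. A picture is of the moment at which its call begins. There is no depth.
- env.job_done(): hands the job in; it is judged then, once.
The state is a dict: "time_s": time; "qpos": joint angles; "qvel": joint speeds; "effort": joint torques, N m; "ee_pos": TCP position; "ee_rot": TCP orientation; "force": force on the tool from outside, world axes, zero at the start; "torque": the same for the moment, N m; "gripper_width": finger opening in mm; "gripper_force": force on a finger pad.
Only numpy, scipy, OpenCV 4.12 (cv2) and the standard library are available. Lean on these libraries where they do the work, as an engineer would, in place of code of your own. Each camera call takes 0.05 s, during which the arm holds its last target. There are 200 camera calls.

### The job

Take the aluminium cigar tube with the red cap out of the rack and lay it in the two V-blocks of the green banding jig, midway along and either way round, while the strap is still swung aside. Then swing the brass strap over the tube until it is fully home, square across the tube, and let go.

Things in the scene. Friction and masses are not known exactly. Their poses are not given: they have to be found in the camera images.
- tube_center (a point): Centre of the tube: aluminium cylinder, 24 mm diameter, 150 mm long, 45 g, red cap on the last 42 mm of its +x end; x runs along it. It lies level, 46 mm above the table, in a wooden rack beside two look-alikes (blue cap; amber glass with cork), 75 mm apart, places mixed. Two 15 mm bars carry it 50 mm either side of its centre; between them fingers are free down to the rack floor at 10 mm.
- seat (a point): Where the centre of the seated tube lies: 50 mm above the table, midway between two steel V-blocks on a fixed green plate (top at 8 mm). x along the groove, y across, z up. Blocks: 25 mm long, centred at x = -50 and +50 mm, 90 degree Vs, lips at y = -17 and +17 mm, level with the tube's centre; free space between. Strap pivot post, radius 13 mm, 77 mm tall, at x = 0, y = +70 mm.
- strap (a joint): Angle (rad) of the brass strap about its upright pivot: 0 = fully home at its stop, square across the tube, pointing to -y of the seat; grows as it swings, level, clockwise from above: at 1.57 it points to -x of the seat. Starts at 1.3 to 2.0, stays where left, 0.5 N at the knob moves it. Strap 18 mm wide, 6 mm thick, underside 3 mm above a seated tube.
- knob (a point): Grip point on the axis of the upright black knob at the strap's free end, 105 mm from the pivot axis and 93 mm above the table. Knob: cylinder, 18 mm diameter, from the strap's top (71 mm above the table) up to 108 mm. With the strap home it stands at x = 0, y = -35 mm from the seat.
Things that resemble listed ones, but are neither listed nor needed, are in the scene too. Leave any pink or purple look-alike of the part that bears tube_center alone. What is shaped like the part that bears seat but pink is not meant.

How it is judged:
By the outcome, as a careful person would: the job done as asked, in the order asked, and still so for the second after the job is handed in, with the robot touching nothing.
It also fails if it takes over 53 s, if anything falls off the work surface, if the arm or the gripper's body presses on something with over 40 N, if the wrist force passes 120 N, or if a joint passes its speed limit or range.

## Working session

There is one attempt and no reset: what is moved stays moved. The work goes in short steps, Python scripts to look and compute and a tool call to move; the robot and the scene stay as the last step left them, time stands still between calls to the robot, and variables do not carry over. Pictures are saved under pics/ and viewed, at most 10 in all, crops included, and the job is handed in when it is done.

Besides the shell and the picture viewer there is one more tool, called in YAML: its name, and indented under it one key for each argument. send_rows: Moves the arm, as the interface text tells. Its arguments: {"type":"object","properties":{"targets":{"type":"string"},"grip_force":{"type":"number"}},"required":["targets"]}

```bash
mkdir -p pics
cat > h.py <<'E'
import numpy as np, cv2, pickle
from scipy.spatial.transform import Rotation as R
def att(a):
    a=np.array(a,float)
    if a.shape==(3,3): return a
    return R.from_euler('xyz',a,degrees=True).as_matrix()
def K(f):
    F=240/np.tan(np.radians(f['fovy']/2)); return np.array([[F,0,f['cx']],[0,F,f['cy']],[0,0,1.]])
def px2w(f,px,z):
    "pixels -> world at height z (mm)"
    u=cv2.undistortPoints(np.array(px,float).reshape(-1,1,2),K(f),np.array(f['D'],float))[:,0]
    d=np.c_[u[:,0],-u[:,1],-np.ones(len(u))]@att(f['attitude']).T
    e=np.array(f['eye']); z=np.broadcast_to(z,len(u))
    return e+d*((z-e[2])/d[:,2])[:,None]
def w2px(f,P):
    p=(np.array(P,float).reshape(-1,3)-f['eye'])@att(f['attitude']); p=p*[1,-1,-1]
    return cv2.projectPoints(p,np.zeros(3),np.zeros(3),K(f),np.array(f['D'],float))[0][:,0]
def grab(n,tag):
    from workcell import eyes
    f=eyes.grab_frame(n); pickle.dump(f,open(f'pics/{tag}.pkl','wb')); cv2.imwrite(f'pics/{tag}.png',f['image']); return f
def load(tag): return pickle.load(open(f'pics/{tag}.pkl','rb'))
E
python3 - <<'E'
from h import *
from workcell import env
for n in('top','side'):
    f=grab(n,n+'0'); print({k:v for k,v in f.items() if k!='image'})
print(env.state())
E
```

```text
{'fovy': 45.1060071619855, 'cx': 317.1476420021743, 'cy': 237.23955431199053, 'D': array([-0.15741702,  0.        ,  0.        ,  0.        ,  0.        ]), 'eye': array([ 274.58393015,   -9.17665414, 1184.52608044]), 'attitude': array([ 10.61499453,  -0.47243614, -89.36190633])}
{'fovy': 56.4308290407358, 'cx': 321.6147900153081, 'cy': 239.21398962061585, 'D': array([-0.04750438,  0.        ,  0.        ,  0.        ,  0.        ]), 'eye': array([240.13826647, 485.41631505, 711.25107382]), 'attitude': array([ 4.03812818e+01, -6.18454025e-02, -1.57399943e+02])}
{'time_s': 0.1, 'qpos': array([ 7.17901186e+01,  1.83459916e+01,  8.96998768e+01, -1.45452047e-03,
        7.20446710e+01, -1.14745408e+00]), 'qvel': array([ 0.03277936, -0.12237416, -0.17849344, -0.05167414, -0.05695845,
       -0.17082174]), 'effort': array([ 3.05257686e-07, -4.13331771e+01, -2.32510436e+01,  7.29068276e-02,
        4.22220665e-02, -7.22637174e-05]), 'ee_pos': array([168.58984205, 549.24523487, 213.22115681]), 'ee_rot': array([-1.79909451e+02, -4.30402284e-04,  1.62938022e+02]), 'force': array([-0.58266329, -1.1612678 ,  0.20677496]), 'torque': array([0.05926141, 0.04172068, 0.04023874]), 'gripper_force': 0.0, 'gripper_width': 91.24730138904299}
```

View pics/top0.png

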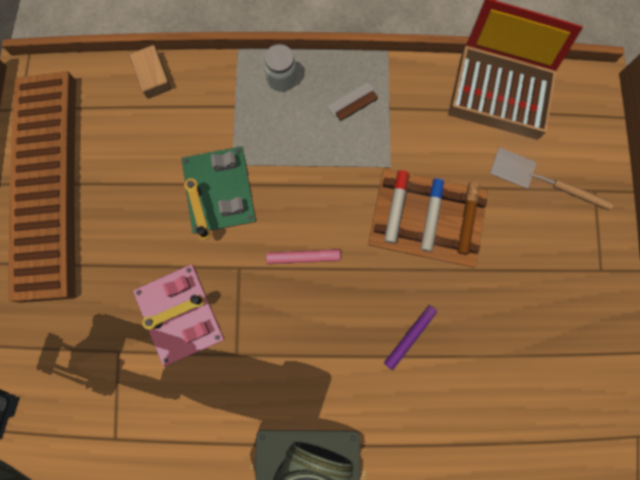

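View pics/side0.png

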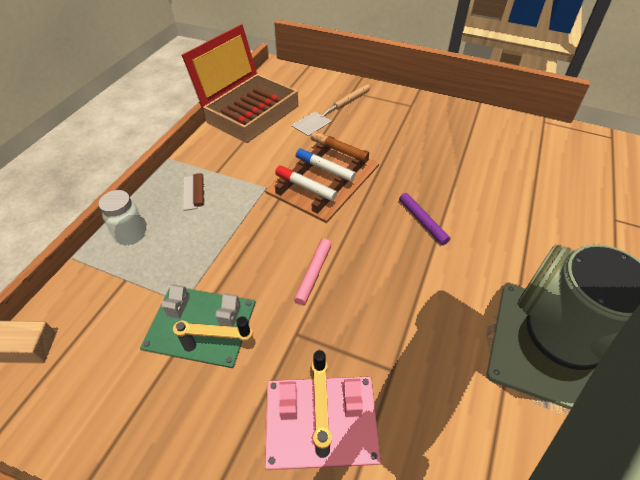

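Candidates in the top picture are the red-cap tube (397,207), blue-cap tube (433,215), amber tube (468,218), pink rod (303,257) and purple rod (411,338). The jigs are green (219,190) and pink (180,315). I choose the red-cap tube and the green jig, and check both in close crops.

Run:
```python
from h import *
f=load('top0');g=load('side0')
def c(im,x,y,w,h,s): return cv2.resize(im[y:y+h,x:x+w],None,fx=s,fy=s,interpolation=cv2.INTER_CUBIC)
a=c(f['image'],365,160,80,100,5); b=c(f['image'],175,140,80,100,5)
cv2.imwrite('pics/c1.png',np.hstack([a,b]))
a=c(g['image'],265,150,80,60,5); b=c(g['image'],140,280,120,90,5)[:, :]
b=c(g['image'],140,282,120,90,400/120)
cv2.imwrite('pics/c2.png',np.hstack([a,b]))
```

```text
(no output)
```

View pics/c1.png

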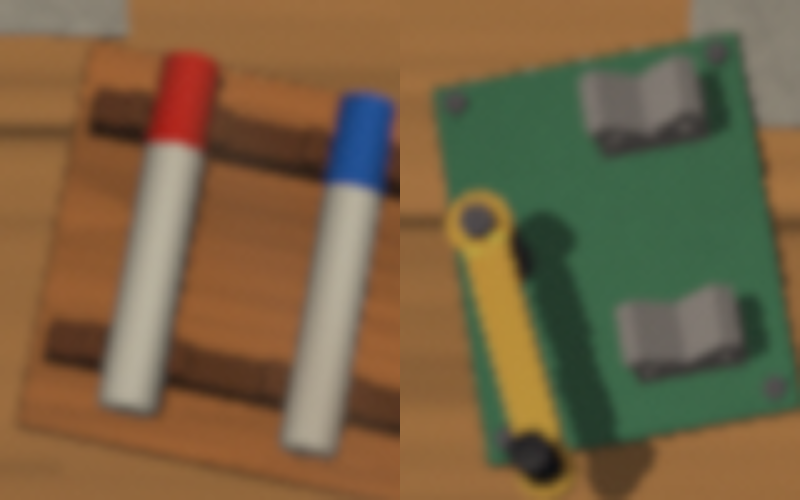

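View pics/c2.png

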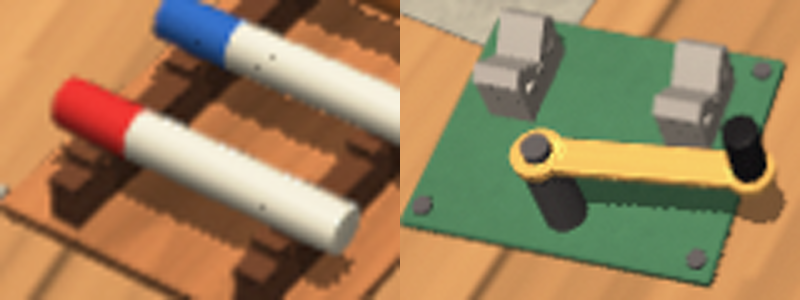

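The crops show the red-cap tube with its axis running from about (403,171) to (391,241) in the top image. The green jig has two grey V-blocks, a pivot at (191,184) and a knob at (203,231). Next I compute positions.

Run:
```python
from h import *
f=load('top0');g=load('side0')
o=np.array([365,160]);t=np.array([[191,57],[129,407],[175,143]])/5+o
P=px2w(f,t,46);print('tube top',P.round(1),np.linalg.norm(P[0]-P[1]),P[:2].mean(0))
s=np.array([[66,98],[342,228]])/5+[265,150]
P=px2w(g,s,46);print('tube side',P.round(1),np.linalg.norm(P[0]-P[1]),P.mean(0))
o=np.array([175-80,140])
L=np.array([[583,75],[597,135],[690,57],[705,115],[618,303],[630,360],[733,287],[745,345]])/5+o
P=px2w(f,L,50);print('lips',P.round(1));U=P[:4].mean(0);D=P[4:].mean(0);S=(U+D)/2;print('seat',S,np.linalg.norm(U-D),'yaw',np.degrees(np.arctan2(*(U-D)[[1,0]])))
pv=px2w(f,np.array([[478,220]])/5+o,77)[0];kn=px2w(f,np.array([[540,453]])/5+o,108)[0]
# side crop
pv2=px2w(g,np.array([[536-400,150]])*.3+[140,282],77)[0];kn2=px2w(g,np.array([[741-400,128]])*.3+[140,282],108)[0]
for a,b in((pv,kn),(pv2,kn2)): print('pivot',a,'knob',b,np.linalg.norm((a-b)[:2]),'pivot-seat',np.linalg.norm((a-S)[:2]),'dir to seat',np.degrees(np.arctan2(*(S-a)[[1,0]])),'strap dir',np.degrees(np.arctan2(*(b-a)[[1,0]])))
```

```text
tube top [[ 628.5 -192.1   46. ]
 [ 481.4 -164.3   46. ]
 [ 591.6 -184.8   46. ]] 149.65852563976148 [ 554.95198793 -178.19355438   46.        ]
tube side [[ 626.4 -189.7   46. ]
 [ 480.6 -159.5   46. ]] 148.86803127983464 [ 553.49585163 -174.58397987   46.        ]
lips [[657.5 203.9  50. ]
 [631.6 196.8  50. ]
 [665.6 159.7  50. ]
 [640.5 152.4  50. ]
 [560.4 184.7  50. ]
 [536.7 178.7  50. ]
 [567.6 138.   50. ]
 [543.5 132.2  50. ]]
seat [600.42043631 168.30277031  50.        ] 98.75698258307398 yaw 11.585022748358616
pivot [587.30258961 238.14458005  77.        ] knob [486.56199892 202.14208811 108.        ] 106.9805872051178 pivot-seat 71.06304446948648 dir to seat -79.362508591129 strap dir -160.33421754906766
pivot [584.18405055 244.73185096  77.        ] knob [486.27210306 209.73790423 108.        ] 103.97752530753415 pivot-seat 78.13465678366431 dir to seat -78.00653924162322 strap dir -160.33299801639396
```

```bash
cat > go.py <<'E'
import sys
from h import *
from workcell import env
s=env.state(); p=s['ee_pos']; r=att(s['ee_rot'])
print('now',p.round(1),s['ee_rot'].round(1),'q',s['qpos'].round(1),'F',s['force'].round(1),'w',round(s['gripper_width'],1),'t',s['time_s'])
a=sys.argv[1:]
for i in range(0,len(a),4):
    x,y,z,yaw=map(float,a[i:i+4])
    w=att([180,0,yaw]); print('shift m',(r.T@(np.array([x,y,z])-p)/1e3).round(4),'turn',np.degrees(cv2.Rodrigues(r.T@w)[0].ravel()).round(2))
E
python3 go.py 555 -177 210 168.8
```

```text
now [168.6 549.2 213.2] [-179.9   -0.   162.9] q [71.8 18.3 89.7 -0.  72.  -1.1] F [-0.6 -1.2  0.2] w 91.2 t 0.1
shift m [-0.5825 -0.5809  0.0041] turn [-0.09 -0.01 -5.86]
```

send_rows:
  targets: "-0.03 -0.03 0 0 0 -1 100;-0.05 -0.05 0 0 0 -2 100;-0.08 -0.08 0 0 0 -3 100;-0.11 -0.11 0 0 0 -4 100;-0.14 -0.14 0 0 0 -5 100;-0.17 -0.17 0 0 0 -5.9 100;-0.2 -0.2 0 0 0 -5.9 100;-0.23 -0.23 0 0 0 -5.9 100;-0.26 -0.26 0 0 0 -5.9 100;-0.29 -0.29 0 0 0 -5.9 100;-0.32 -0.32 0 0 0 -5.9 80;-0.34 -0.34 0 0 0 -5.9 60"

```text
time_s: 1.1
ee_pos: [394.4, 122.4, 213.9]
ee_rot: [-180.0, 0.0, 168.8]
force: [0.9, 1.1, 0.8]
gripper_width: 80.7
gripper_force: 0.0
```

```bash
python3 go.py 555 -177 210 168.8
```

```text
now [394.4 122.4 213.9] [-180.     0.   168.8] q [ 15.7   3.5 108.7  -0.   67.7 -63.1] F [0.9 1.1 0.8] w 80.7 t 1.1
shift m [-0.2157 -0.2625  0.004 ] turn [-0.02  0.01 -0.01]
```

send_rows:
  targets: "-0.025 -0.03 0 0 0 0 60;-0.05 -0.06 0 0 0 0 60;-0.075 -0.09 0 0 0 0 60;-0.1 -0.12 0 0 0 0 60;-0.125 -0.15 0 0 0 0 60;-0.15 -0.18 0 0 0 0 60;-0.17 -0.21 0 0 0 0 60;-0.19 -0.235 0 0 0 0 60;-0.205 -0.252 0.002 0 0 0 60;-0.216 -0.262 0.004 0 0 0 60;-0.216 -0.262 0.004 0 0 0 60;-0.216 -0.262 0.004 0 0 0 60"

```text
time_s: 2.1
ee_pos: [554.8, -173.6, 209.1]
ee_rot: [179.9, -0.1, 168.8]
force: [-0.9, -0.0, -0.2]
gripper_width: 55.0
gripper_force: 0.0
```

Run:
```python
from h import *
f=grab('wrist','w0');print({k:v for k,v in f.items() if k!='image'}, w2px(f,[[628,-191,46],[481,-162,46]]))
from workcell import env
print(env.state()['ee_pos'])
```

```text
{'fovy': 63.30301467568811, 'cx': 320.2235966359612, 'cy': 242.905986134014, 'D': array([-0.02984262,  0.        ,  0.        ,  0.        ,  0.        ]), 'eye': array([ 488.79950674, -160.01837727,  381.06064591]), 'attitude': array([-14.06078522,  -0.11449406,  78.69172541])} [[316.16268576 304.45459909]
 [315.24595488 136.62126461]]
[ 554.56641722 -173.00087218  209.44303629]
```

View pics/w0.png

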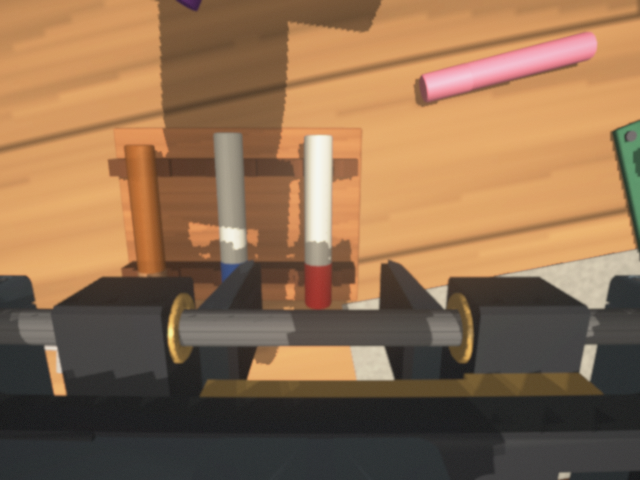

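The wrist view shows the red-cap tube with its axis from about (318.5,136) to (318,306). The prediction was (315–316, 137–304), so it agrees.

```bash
python3 - <<'E'
from h import *
f=load('w0');P=px2w(f,[[318.7,136],[318.2,306]],46);print(P,P.mean(0),np.linalg.norm(P[0]-P[1]),np.degrees(np.arctan2(*(P[0]-P[1])[[1,0]])))
E
python3 go.py 554 -175 120 168.8 554 -175 27 168.8
```

```text
[[ 481.07281539 -159.0829735    46.        ]
 [ 629.87805455 -189.45689845   46.        ]] [ 555.47543497 -174.26993597   46.        ] 151.87354778805343 168.46334307317622
now [ 554.6 -173.   209.4] [ 1.799e+02 -1.000e-01  1.689e+02] q [-18.5  19.1  89.2   0.   71.9 -97.3] F [-0.  -0.4 -0.3] w 54.5 t 2.15
shift m [ 0.     -0.0022  0.0894] turn [ 0.05 -0.1   0.05]
shift m [-0.0002 -0.0022  0.1824] turn [ 0.05 -0.1   0.05]
```

send_rows:
  targets: "0 -0.002 0.02 0 0 0.2 60;0 -0.002 0.04 0 0 0.2 60;0 -0.002 0.06 0 0 0.2 60;0 -0.002 0.08 0 0 0.2 60;0 -0.002 0.1 0 0 0.2 60;0 -0.002 0.12 0 0 0.2 60;0 -0.002 0.135 0 0 0.2 60;0 -0.002 0.15 0 0 0.2 60;0 -0.002 0.165 0 0 0.2 60;0 -0.002 0.175 0 0 0.2 60;0 -0.002 0.182 0 0 0.2 60;0 -0.002 0.182 0 0 0.2 60"

```text
time_s: 3.15
ee_pos: [553.8, -174.8, 27.0]
ee_rot: [180.0, -0.1, 168.7]
force: [0.3, 0.2, -0.4]
gripper_width: 54.7
gripper_force: 0.0
```

send_rows:
  grip_force: 20
  targets: "0 0 0 0 0 0 40;0 0 0 0 0 0 35;0 0 0 0 0 0 30;0 0 0 0 0 0 25;0 0 0 0 0 0 15;0 0 0 0 0 0 15;0 0 0 0 0 0 15;0 0 0 0 0 0 15;0 0 0 0 0 0 15;0 0 0 0 0 0 15;0 0 0 0 0 0 15;0 0 0 0 0 0 15"

```text
time_s: 4.15
ee_pos: [555.1, -176.0, 28.4]
ee_rot: [-180.0, 0.0, 168.6]
force: [-0.5, 0.3, 5.1]
gripper_width: 23.6
gripper_force: 20.0
```

```bash
python3 go.py 554 -175 200 168.8 600 168 200 191.6
```

```text
now [ 555.1 -176.    28.4] [-180.     0.   168.6] q [-18.7  28.9 102.5   0.   48.6 -97.4] F [-0.5  0.3  5.1] w 23.6 t 4.15
shift m [ 0.0011  0.0008 -0.1716] turn [-0.    0.05 -0.16]
shift m [ 0.0236  0.3461 -0.1717] turn [-1.000e-02  4.000e-02 -2.296e+01]
```

send_rows:
  targets: "0 0 -0.01 0 0 0 15;0 0 -0.03 0 0 0 15;0 0 -0.05 0 0 0 15;0 0 -0.08 0 0 0 15;0 0 -0.11 0 0 0 15;0 0.015 -0.14 0 0 0 15;0 0.04 -0.16 0 0 -2 15;0 0.065 -0.17 0 0 -4 15;0 0.09 -0.17 0 0 -6 15;0 0.115 -0.17 0 0 -8 15;0 0.14 -0.17 0 0 -10 15;0 0.16 -0.17 0 0 -12 15"

```text
time_s: 5.15
ee_pos: [586.1, -17.3, 198.0]
ee_rot: [180.0, -0.0, -179.2]
force: [-0.2, 0.1, -1.1]
gripper_width: 23.5
gripper_force: 20.0
```

```bash
python3 go.py 600 168 200 191.6
```

```text
now [586.1 -17.3 198. ] [ 180.    -0.  -179.2] q [ -2.8  19.9  89.6   0.   70.5 -93.6] F [-0.2  0.1 -1.1] w 23.5 t 5.15
shift m [-0.0164  0.1851 -0.0019] turn [  0.04  -0.03 -10.83]
```

send_rows:
  targets: "0.005 0.02 0 0 0 -2 15;0.01 0.04 0 0 0 -4 15;0.02 0.06 0 0 0 -6 15;0.03 0.08 0 0 0 -8 15;0.04 0.1 0 0 0 -10 15;0.05 0.115 0 0 0 -10.8 15;0.056 0.125 0 0 0 -10.8 15;0.056 0.127 0 0 0 -10.8 15;0.056 0.127 0 0 0 -10.8 15;0.056 0.127 0 0 0 -10.8 15"

```text
time_s: 5.98
ee_pos: [529.4, 106.8, 198.0]
ee_rot: [-180.0, 0.0, -168.6]
force: [-0.2, -0.3, -0.0]
gripper_width: 23.8
gripper_force: 20.0
```

```bash
python3 - <<'E'
from h import *
f=grab('wrist','w1')
c=np.cos(np.radians(11.6));s=np.sin(np.radians(11.6))
X=np.array([[62.5,17],[62.5,-17],[37.5,17],[37.5,-17],[-62.5,17],[-62.5,-17],[-37.5,17],[-37.5,-17]])
W=np.c_[600.4+X[:,0]*c-X[:,1]*s,168.3+X[:,0]*s+X[:,1]*c,np.full(8,50)]
print(w2px(f,W).round(0).tolist(),w2px(f,[[586,237,77],[486.5,204,108]]).round(0))
cv2.imwrite('pics/w1b.png',cv2.resize(f['image'][:400,240:640],None,fx=1.5,fy=1.5,interpolation=cv2.INTER_CUBIC))
E
python3 go.py 600 168 200 191.6
```

```text
[[388.0, 378.0], [352.0, 379.0], [389.0, 355.0], [352.0, 355.0], [394.0, 249.0], [354.0, 249.0], [393.0, 277.0], [354.0, 277.0]] [[461. 330.]
 [472. 212.]]
now [529.5 106.6 197.9] [-180.     0.  -168.6] q [ 10.2  15.8  95.7  -0.   68.5 -91.2] F [ 0.2  0.3 -0.5] w 23.5 t 6.0333
shift m [-0.0813  0.0463 -0.0021] turn [-0.03  0.01 -0.21]
```

View pics/w1b.png

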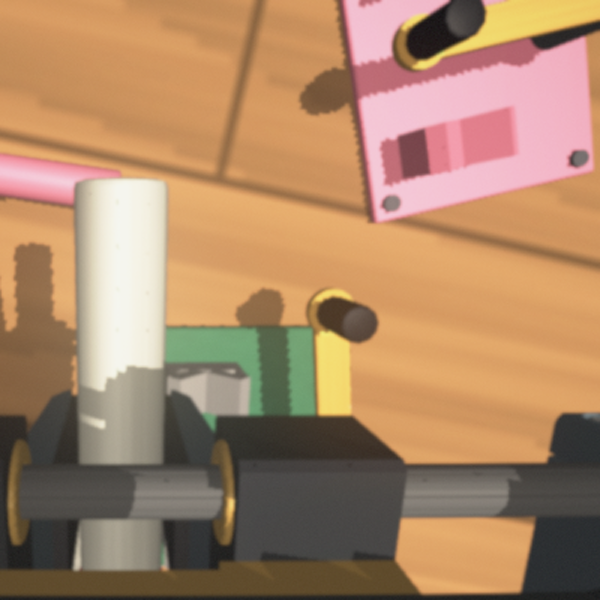

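The view shows the held white tube on the left. The green jig's near V-block has its valley at full-image (379,260), and the knob top is at (481,215). I check this against the top estimate.

```bash
python3 - <<'E'
from h import *
f=load('w1');
v=px2w(f,[[378.7,255],[378.7,273]],33)
c=np.array([np.cos(np.radians(11.6)),np.sin(np.radians(11.6))]);n=np.array([-c[1],c[0]])
for p in v: print('valley',p,'across-offset vs (600.4,168.3):',(p[:2]-[600.4,168.3])@n,(p[:2]-[600.4,168.3])@c)
print('knob',px2w(f,[[481,215]],108), 'outer edge of block', [(q[:2]-[600.4,168.3])@c for q in px2w(f,[[370,248],[395,250]],50)])
print('held tube axis', px2w(f,[[240+121/1.5,121]],217),'exp end',)
E
python3 go.py 600 168 200 191.6
```

```text
valley [547.48750049 164.41704963  33.        ] across-offset vs (600.4,168.3): 6.835893322418138 -52.61255050470052
valley [564.08555656 168.38742043  33.        ] across-offset vs (600.4,168.3): 7.387667688901004 -35.5551516808153
knob [[487.22030428 210.98032733 108.        ]] outer edge of block [np.float64(-63.73529066596188), np.float64(-61.86038949782888)]
held tube axis [[454.63340315  92.34417479 217.        ]] exp end
now [529.5 106.6 197.9] [-180.     0.  -168.6] q [ 10.2  15.8  95.7  -0.   68.5 -91.2] F [ 0.2  0.3 -0.5] w 23.5 t 6.0333
shift m [-0.0813  0.0463 -0.0021] turn [-0.03  0.01 -0.21]
```

```bash
python3 go.py 599.5 172.7 80 191.6 599.5 172.7 31 191.6
```

```text
now [529.5 106.6 197.9] [-180.     0.  -168.6] q [ 10.2  15.8  95.7  -0.   68.5 -91.2] F [ 0.2  0.3 -0.5] w 23.5 t 6.0333
shift m [-0.0817  0.051   0.1179] turn [-0.03  0.01 -0.21]
shift m [-0.0817  0.051   0.1669] turn [-0.03  0.01 -0.21]
```

send_rows:
  targets: "-0.02 0.012 0 0 0 0 15;-0.04 0.025 0 0 0 0 15;-0.06 0.038 0 0 0 0 15;-0.075 0.046 0.01 0 0 -0.2 15;-0.082 0.051 0.03 0 0 -0.2 15;-0.082 0.051 0.05 0 0 -0.2 15;-0.082 0.051 0.07 0 0 -0.2 15;-0.082 0.051 0.09 0 0 -0.2 15;-0.082 0.051 0.105 0 0 -0.2 15;-0.082 0.051 0.118 0 0 -0.2 15;-0.082 0.051 0.118 0 0 -0.2 15;-0.082 0.051 0.118 0 0 -0.2 15"

```text
time_s: 7.03
ee_pos: [599.3, 172.7, 79.3]
ee_rot: [-180.0, -0.1, -168.4]
force: [-0.9, -0.4, -0.2]
gripper_width: 23.7
gripper_force: 20.0
```

```bash
python3 - <<'E'
from h import *
f=grab('wrist','w2'); g=grab('top','top2')
a=cv2.resize(f['image'][170:370,220:420],None,fx=2,fy=2,interpolation=cv2.INTER_CUBIC)
b=cv2.resize(g['image'][140:240,175:275],None,fx=4,fy=4,interpolation=cv2.INTER_CUBIC)
cv2.imwrite('pics/w2b.png',np.hstack([a,b]))
E
python3 go.py 599.5 172.7 31 191.6
```

```text
now [600.2 173.3  80.9] [ 1.800e+02  1.000e-01 -1.684e+02] q [ 15.   28.7  93.4  -0.   57.8 -86.5] F [-0.6 -0.8 -0.1] w 23.6 t 7.1333
shift m [ 0.0009 -0.0004  0.0499] turn [ 0.    0.11 -0.01]
```

View pics/w2b.png

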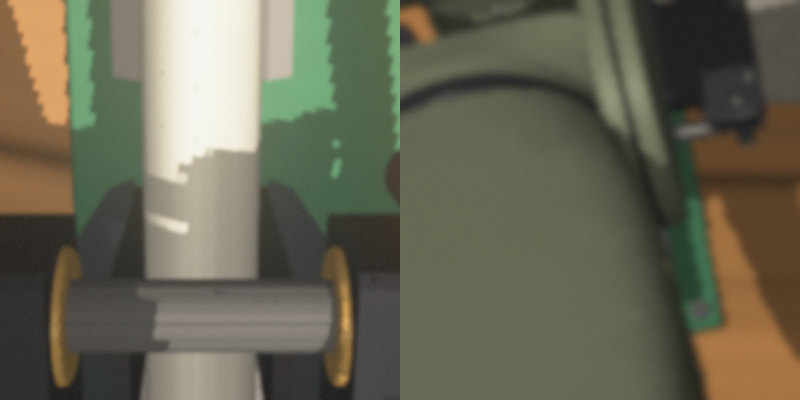

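The wrist crop shows the block wings equal on both sides of the tube (112–145 left, 262–293 right), so the tube is centred across. The near block's inner end is at row 209, which I use to check along the groove.

Run:
```python
from h import *
f=load('w2');c=np.array([np.cos(np.radians(11.6)),np.sin(np.radians(11.6))])
e=np.array([600,173.1])
for z in (50,33): print([(round((p[:2]-e)@c,1)) for p in px2w(f,[[282,209],[362,209]],z)])
p=px2w(f,[[276,180],[276,208],[366.5,180],[366.5,208]],50)[:,:2];print(np.degrees(np.arctan2(*(p[1]-p[0])[::-1])),np.degrees(np.arctan2(*(p[3]-p[2])[::-1])),(p-e)@[-c[1],c[0]])
```

```text
[np.float64(-35.7), np.float64(-35.6)]
[np.float64(-33.0), np.float64(-32.8)]
9.92424810699288 13.074334122043801 [-22.47723844 -22.90097107  23.92105179  24.29391605]
```

send_rows:
  targets: "-0.001 0 0.01 0 0 0 15;-0.001 0 0.02 0 0 0 15;-0.001 0 0.027 0 0 0 15;-0.001 0 0.034 0 0 0 15;-0.001 0 0.039 0 0 0 15;-0.001 0 0.043 0 0 0 15;-0.001 0 0.046 0 0 0 15;-0.001 0 0.048 0 0 0 15;-0.001 0 0.049 0 0 0 15;-0.001 0 0.049 0 0 0 15;-0.001 0 0.049 0 0 0 15"

```text
time_s: 8.05
ee_pos: [600.3, 173.2, 32.4]
ee_rot: [-179.9, 0.0, -168.3]
force: [-2.5, -2.5, 7.3]
gripper_width: 23.4
gripper_force: 20.0
```

send_rows:
  targets: "0 0 0 0 0 0 30;0 0 0 0 0 0 35;0 0 0 0 0 0 40;0 0 0 0 0 0 45;0 0 0 0 0 0 50;0 0 0 0 0 0 50;0 0 0 0 0 0 50;0 0 0 0 0 0 50;0 0 -0.01 0 0 0 50;0 0 -0.02 0 0 0 50;0 0 -0.04 0 0 0 50;0 0 -0.06 0 0 0 50"

```text
time_s: 9.05
ee_pos: [600.0, 173.7, 92.2]
ee_rot: [180.0, -0.0, -168.4]
force: [0.6, 0.1, 0.4]
gripper_width: 45.6
gripper_force: 0.0
```

```bash
python3 go.py 487 207 200 105 487 207 200 19.7
python3 - <<'E'
from h import *
f=grab('wrist','w3')
c=np.array([np.cos(np.radians(11.6)),np.sin(np.radians(11.6))])
print(w2px(f,[[*(np.array([600.3,173.2])-75*c),50]]))
E
```

```text
now [600.  173.7  92.2] [ 180.    -0.  -168.4] q [ 15.1  28.1  92.6   0.   59.3 -86.5] F [0.6 0.1 0.4] w 45.6 t 9.05
shift m [ 0.104   0.0554 -0.1077] turn [-1.000e-02 -2.000e-02  8.664e+01]
shift m [ 0.104   0.0554 -0.1077] turn [-3.0000e-02 -0.0000e+00  1.7194e+02]
[[318.26043109 130.3765016 ]]
```

send_rows:
  targets: "0 0 -0.04 0 0 7 50;0 0 -0.08 0 0 14 50;0.01 0.005 -0.108 0 0 21 50;0.03 0.015 -0.108 0 0 28 50;0.05 0.025 -0.108 0 0 35 50;0.07 0.035 -0.108 0 0 42 50;0.085 0.045 -0.108 0 0 49 50;0.1 0.057 -0.108 0 0 56 50;0.104 0.057 -0.108 0 0 63 50;0.104 0.057 -0.108 0 0 70 50;0.104 0.057 -0.108 0 0 77 50;0.104 0.057 -0.108 0 0 84 50"

```text
time_s: 10.1
ee_pos: [486.7, 208.8, 200.0]
ee_rot: [179.9, -0.0, 107.3]
force: [0.4, -0.3, -0.8]
gripper_width: 45.8
gripper_force: 0.0
```

send_rows:
  targets: "0 0 0 0 0 7 50;0 0 0 0 0 14 50;0 0 0 0 0 21 50;0 0 0 0 0 28 50;0 0 0 0 0 35 50;0 0 0 0 0 42 50;0 0 0 0 0 49 50;0 0 0 0 0 56 50;0 0 0 0 0 63 50;0 0 0 0 0 70 50;0 0 0 0 0 77 50;0 0 0 0 0 84 50"

```text
time_s: 11.1
ee_pos: [486.9, 208.7, 199.9]
ee_rot: [-180.0, -0.1, 23.3]
force: [-0.0, 0.7, -0.3]
gripper_width: 45.7
gripper_force: 0.0
```

```bash
python3 - <<'E'
from h import *
f=grab('wrist','w4');g=grab('side','s4')
print(w2px(f,[[486.9,208.5,108]]),w2px(g,[[486.9,208.5,108]]))
cv2.imwrite('pics/w4b.png',np.hstack([cv2.resize(f['image'],(400,300)),cv2.resize(g['image'][250:400,100:300],(400,300))]))
E
python3 go.py 487 208.5 110 19 487 208.5 77 19
```

```text
[[320.97075093 248.00626742]] [[242.33353062 319.61158516]]
now [486.9 208.7 199.8] [-1.80e+02 -1.00e-01  2.37e+01] q [22.  14.8 96.9  0.  68.3 88.3] F [ 0.2 -0.7  0.3] w 45.7 t 11.2
shift m [-0.0002  0.0002  0.0898] turn [-0.01 -0.09  4.65]
shift m [-0.0002  0.0002  0.1228] turn [-0.01 -0.09  4.65]
```

View pics/w4b.png

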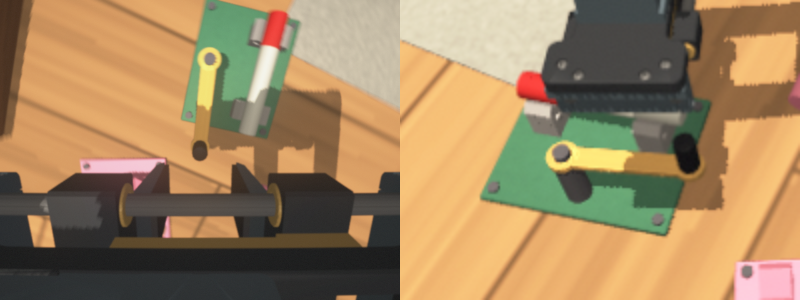

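The tube sits in the blocks, red cap outward. The knob top is at (320,245) in the wrist image, against a predicted (321,248). I go down and grip the knob.

send_rows:
  targets: "0 0 0.02 0 0 1 50;0 0 0.04 0 0 2 50;0 0 0.06 0 0 3 50;0 0 0.08 0 0 4 50;0 0 0.1 0 0 4.6 50;0 0 0.115 0 0 4.6 50;0 0 0.122 0 0 4.6 50;0 0 0.122 0 0 4.6 40;0 0 0.122 0 0 4.6 30;0 0 0.122 0 0 4.6 20;0 0 0.122 0 0 4.6 12;0 0 0.122 0 0 4.6 10"
  grip_force: 8

```text
time_s: 12.2
ee_pos: [487.5, 208.9, 78.0]
ee_rot: [-180.0, -0.1, 19.1]
force: [-0.6, 0.3, 2.2]
gripper_width: 18.2
gripper_force: 8.0
```

send_rows:
  targets: "0 0 0 0 0 0 10;0 0 0 0 0 0 10;0 0 0 0 0 0 10;0 0 0 0 0 0 10"

```text
time_s: 12.53
ee_pos: [487.5, 208.9, 78.0]
ee_rot: [-180.0, -0.1, 19.0]
force: [-0.4, 0.7, 6.1]
gripper_width: 17.4
gripper_force: 8.0
```

```bash
python3 go.py
python3 - <<'E'
from h import *
from workcell import env
f=load('w4');print('pivot',px2w(f,[[334.4,93]],77))
s=env.state();p=s['ee_pos'];r=att(s['ee_rot'])
pv=np.array([586.4,241.9]);d=p[:2]-pv;print(np.hypot(*d),np.degrees(np.arctan2(d[1],d[0])))
a0=np.arctan2(d[1],d[0]);L=np.hypot(*d)
for k in range(6,90,6):
    a=a0+np.radians(k);q=np.r_[pv+L*np.array([np.cos(a),np.sin(a)]),p[2]];print(k,(r.T@(q-p)/1e3).round(4),q.round(1))
E
```

```text
now [487.5 208.9  78. ] [-1.8e+02 -1.0e-01  1.9e+01] q [ 22.   21.5 106.6   0.   51.8  92.9] F [-0.4  0.7  6.1] w 17.4 t 12.5333
pivot [[588.52354843 241.56849772  77.        ]]
104.24756842222425 -161.5705155935691
6 [ 0.0005  0.0109 -0.    ] [491.5 198.8  78. ]
12 [ 0.002   0.0217 -0.    ] [496.5 189.1  78. ]
18 [0.0048 0.0323 0.    ] [502.5 180.   78. ]
24 [0.0086 0.0425 0.    ] [509.5 171.6  78. ]
30 [0.0134 0.0523 0.    ] [517.2 163.9  78. ]
36 [0.0193 0.0615 0.    ] [525.8 157.1  78. ]
42 [0.026 0.07  0.   ] [535.  151.2  78. ]
48 [0.0337 0.0778 0.0001] [544.7 146.3  78. ]
54 [0.0421 0.0848 0.0001] [554.9 142.5  78. ]
60 [0.0512 0.0908 0.0001] [565.5 139.8  78. ]
66 [0.0608 0.0959 0.0001] [576.3 138.1  78. ]
72 [0.071  0.0999 0.0001] [587.2 137.7  78. ]
78 [0.0815 0.1029 0.0002] [598.1 138.3  78. ]
84 [0.0922 0.1047 0.0002] [608.8 140.1  78. ]
```

send_rows:
  targets: "0.0005 0.011 0 0 0 -6 10;0.002 0.022 0 0 0 -12 10;0.005 0.0325 0 0 0 -18 10;0.0085 0.0425 0 0 0 -24 10;0.0135 0.0525 0 0 0 -30 10;0.0195 0.0615 0 0 0 -36 10;0.026 0.07 0 0 0 -42 10;0.0335 0.078 0 0 0 -48 10;0.042 0.085 0 0 0 -54 10;0.051 0.091 0 0 0 -60 10;0.051 0.091 0 0 0 -60 10"

```text
time_s: 13.45
ee_pos: [567.2, 139.2, 77.9]
ee_rot: [179.8, -0.1, 79.1]
force: [0.1, -0.2, 7.6]
gripper_width: 17.9
gripper_force: 8.0
```

```bash
python3 go.py 576.8 137 78 85 587.3 136.8 78 91 597.5 137.5 78 97 603 138.3 78 100 607.5 139 78 101.6 610.5 139.6 78 101.6
```

```text
now [567.2 139.2  77.9] [ 1.798e+02 -1.000e-01  7.910e+01] q [12.7 25.6 99.5  0.  54.7 23.5] F [ 0.1 -0.2  7.6] w 17.9 t 13.45
shift m [-0.0004  0.0099 -0.    ] turn [ 0.19 -0.08 -5.86]
shift m [ 0.0014  0.0202 -0.    ] turn [  0.2   -0.07 -11.86]
shift m [0.004  0.0301 0.    ] turn [  0.2   -0.06 -17.86]
shift m [0.0059 0.0354 0.    ] turn [  0.21  -0.06 -20.86]
shift m [0.0074 0.0396 0.0001] turn [  0.21  -0.06 -22.46]
shift m [0.0086 0.0425 0.0001] turn [  0.21  -0.06 -22.46]
```

send_rows:
  targets: "0 0.01 0 0 0 -6 10;0.0015 0.02 0 0 0 -12 10;0.004 0.029 0 0 0 -17 10;0.006 0.034 0 0 0 -20 10;0.0065 0.037 0 0 0 -22 10;0.007 0.0385 0 0 0 -22.5 10;0.007 0.0385 0 0 0 -22.5 10;0.007 0.0385 0 0 0 -22.5 10"

```text
time_s: 14.12
ee_pos: [604.6, 138.8, 77.9]
ee_rot: [179.9, 0.0, 101.4]
force: [0.5, -1.0, 5.1]
gripper_width: 17.8
gripper_force: 8.0
```

send_rows:
  targets: "0 0.001 0 0 0 0 10;0 0.002 0 0 0 0 10;0 0.003 0 0 0 0 10;0 0.003 0 0 0 0 10"

```text
time_s: 14.45
ee_pos: [606.7, 139.1, 77.9]
ee_rot: [180.0, 0.0, 101.5]
force: [-0.8, -1.8, 6.5]
gripper_width: 17.9
gripper_force: 8.0
```

send_rows:
  targets: "0 0.001 0 0 0 0 10;0 0.002 0 0 0 0 10;0 0.002 0 0 0 0 10"

```text
time_s: 14.7
ee_pos: [607.7, 139.3, 77.8]
ee_rot: [-179.9, 0.0, 101.5]
force: [-2.2, -2.9, 7.4]
gripper_width: 17.8
gripper_force: 8.0
```

send_rows:
  grip_force: 20
  targets: "0 0.001 0 0 0 0 10;0 0.002 0 0 0 0 10;0 0.002 0 0 0 0 10;0 0.002 0 0 0 0 10"

```text
time_s: 15.03
ee_pos: [607.7, 139.3, 77.8]
ee_rot: [-179.7, 0.1, 101.5]
force: [-6.7, -2.9, 10.7]
gripper_width: 17.4
gripper_force: 20.0
```

send_rows:
  targets: "0 0.001 0 0 0 0 10;0 0.002 0 0 0 0 10;0 0.002 0 0 0 0 10;0 0.002 0 0 0 0 10"

```text
time_s: 15.37
ee_pos: [607.8, 139.2, 77.7]
ee_rot: [-179.4, 0.1, 101.5]
force: [-10.3, -4.1, 12.5]
gripper_width: 17.7
gripper_force: 20.0
```

The position holds at 607.7, which is the predicted home, while the force rises, so the strap is at its stop. I relax the push, open and go up.

send_rows:
  targets: "0 -0.002 0 0 0 0 10;0 -0.003 0 0 0 0 10;0 -0.003 0 0 0 0 10;0 -0.003 0 0 0 0 22;0 -0.003 0 0 0 0 30;0 -0.003 0 0 0 0 40;0 -0.003 0 0 0 0 50;0 -0.003 0 0 0 0 50;0 -0.003 0 0 0 0 50;0 -0.003 0 0 0 0 50;0 -0.003 -0.01 0 0 0 50;0 -0.003 -0.03 0 0 0 50"

```text
time_s: 16.37
ee_pos: [607.9, 139.6, 105.3]
ee_rot: [-179.7, -0.0, 101.5]
force: [-0.3, -0.2, 0.5]
gripper_width: 45.3
gripper_force: 0.0
```

send_rows:
  targets: "0 0 -0.03 0 0 0 50;0 0 -0.06 0 0 0 50;0 0 -0.1 0 0 0 50;-0.02 0 -0.13 0 0 0 50;-0.05 0 -0.15 0 0 0 50;-0.08 0 -0.15 0 0 0 50;-0.11 0 -0.15 0 0 0 50;-0.14 0 -0.15 0 0 0 50;-0.17 0 -0.15 0 0 0 50;-0.2 0 -0.15 0 0 0 50;-0.22 0 -0.15 0 0 0 50;-0.22 0 -0.15 0 0 0 50"

```text
time_s: 17.37
ee_pos: [654.2, -79.9, 257.4]
ee_rot: [180.0, 0.1, 101.3]
force: [-0.6, -0.2, -0.3]
gripper_width: 45.7
gripper_force: 0.0
```

```bash
python3 go.py
python3 - <<'E'
from h import *
g=grab('top','t5');s=grab('side','s5')
cv2.imwrite('pics/f5.png',np.hstack([cv2.resize(g['image'][130:240,165:275],(400,400),interpolation=cv2.INTER_CUBIC),cv2.resize(s['image'][260:400,120:260],(400,400),interpolation=cv2.INTER_CUBIC)]))
print(w2px(g,[[586.4,241.9,77],[607.5,139,108]]),w2px(s,[[586.4,241.9,77],[607.5,139,108]]))
E
```

```text
now [654.2 -79.9 257.4] [1.800e+02 1.000e-01 1.013e+02] q [ -7.9  24.9  73.2  -0.1  81.8 -19.2] F [-0.6 -0.2 -0.3] w 45.7 t 17.3667
[[188.7226313  184.42296441]
 [238.33180625 170.03551982]] [[180.63708783 325.08873133]
 [200.10091881 262.45238969]]
```

View pics/f5.png

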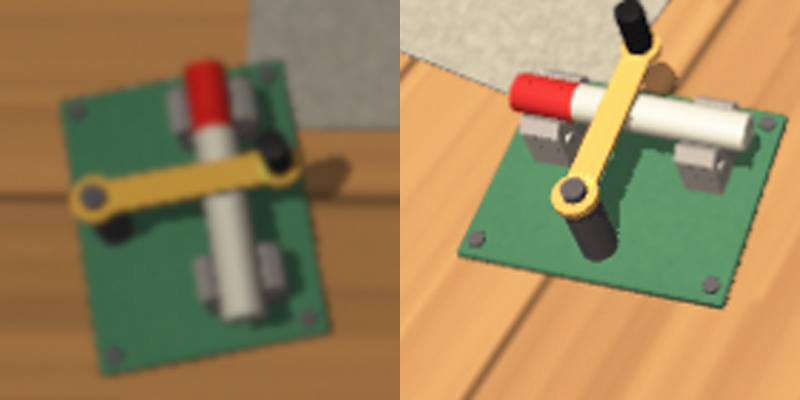

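The strap lies square across the tube. The tube runs from (205,65) to (242,315) in the crop, resting in both Vs. I check that it is midway, using the top picture for both the tube ends and the blocks.

Run:
```python
from h import *
g=load('t5');P=px2w(g,np.array([[205,64],[242,317]])*110/400+[165,130],50)
c=np.array([np.cos(np.radians(11.6)),np.sin(np.radians(11.6))])
print(P,((P[:,:2]-[600.4,168.3])@c),np.linalg.norm(P[0]-P[1]))
s=load('s5');Q=px2w(s,np.array([[513,95],[748,133]])*.35+[120-140,260],50);print(Q,((Q[:,:2]-[600.3,173])@c))
```

```text
[[673.73767046 184.36138108  50.        ]
 [526.26294566 156.80495953  50.        ]] [ 75.06935596 -74.93422235] 150.02716694497465
[[672.11672129 192.36603323  50.        ]
 [524.02607713 159.61812762  50.        ]] [ 74.24396439 -77.40684611]
```

Centred to within about 1 mm; handing in.

```bash
python3 -c "
from workcell import env
print(env.job_done())"
```

```text
the job is handed in; nothing more can be done
None
```

The red-capped tube lies in the green jig's V-blocks, midway to within about 1–2 mm. The brass strap is home against its stop and let go, the arm is clear, and I handed the job in at about 17.5 s; no verdict was returned.

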